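# Open the dust extractor's cover and hold it up

## Task

The filter of the bench dust extractor needs changing: turn both red wing knobs on its cover anticlockwise to their end stops, then tug the cover up by its black handle, before touching the yellow release, to learn whether the catch has caught. If it has caught, let the cover down again and pull the yellow release all the way towards the front edge. Then swing the cover up, half-way to upright or more, and finish there still holding it in the gripper, with the tools and things around the extractor left where they lie.

Things in the scene. Friction and masses are not known exactly. Their poses are not given: they have to be found in the camera images.
- extractor: Bench dust extractor, a green steel box fixed on the bench. Origin: on the bench under its centre; x front (robot side) to back, y to its left, z up. Front to back: green ledge (x -150 to -90 mm), aluminium cover (-89 to 139 mm, hinged at its back edge), fan box (to 235 mm, 124 mm high). Ledge and cover 360 mm wide, both tops 138 mm above the bench. Hose stub on the left to y 225 mm, 108 mm high.
- cover_hinge (a point): Middle of the cover's hinge line, 142 mm behind the extractor's origin, 134 mm above the bench. The hinge line runs along the point's y axis. Fixed to the extractor.
- cover (a joint): Cover's angle, rad: 0 shut, grows as its front edge rises, stop at 1.3. About 0.7 kg; falls shut if let go; lifting it by the handle takes 3 to 6 N. With a knob done up the handle rises only about 1.5 mm. Both undone and the catch caught, it rises about 4 mm (0.02 rad) and stops hard; not caught, it goes on rising freely.
- handle_mid (a point): Middle of the black bow handle on the cover (moves with it): a round bar 13 mm thick, 110 mm long along point y, centre line 42 mm above the cover's top, with a leg at each end. Cover shut: 192 mm in front of the hinge line and 46 mm above it. The bar can turn between gripping fingers as the cover swings. Its z axis is square to the cover.
- knob_left_grip (a point): Left red wing knob of a captive quarter-turn bolt in the cover, 125 mm left of the handle's middle. The wing is an upright bar 50 mm long (point x), 12 mm thick (point y), 32 mm high, over a washer 5 mm high, 36 mm across; wing top 37 mm above the cover. The point is on the turning axis, 27 mm above the cover, and turns with the knob.
- knob_left (a joint): Angle of the left knob, rad, growing anticlockwise seen from above: 0 done up with the wing pointing front to back, 1.5 end stop, undone. Stiff (0.12 N m), stays where it is left.
- knob_right_grip (a point): Right red wing knob, the same, 125 mm to the right of the handle's middle.
- knob_right (a joint): Angle of the right knob, rad, same sense and end stop as the left (also anticlockwise to undo).
- release_grip (a point): Yellow release of the catch, a block sliding on the ledge, 122 mm in front of the extractor's origin when home: 14 mm front to back (point x), 34 mm wide (point y), top 29 mm above the ledge, on a foot 30 x 46 mm, 3 mm high. The point is in the block, 24.5 mm above the ledge. It draws back the tongue inside; nothing outside shows whether the clogged tongue has caught the cover.
- release (a joint): Travel of the yellow release, m: 0 home (it always starts here), growing towards the front edge (extractor -x), end stop 0.016 = tongue fully drawn back. It drags (3 N) and stays where it is left, and then the tongue stays back too.
- carver_mid (a point): Black cordless carving handpiece, 204 mm long, 44 mm thick, lying beside the extractor; the point is in its middle. Not to be disturbed.
- gouge_mid (a point): Gouge with a wooden handle, 252 mm long, 26 mm thick, lying beside the extractor; the point is in its handle, 105 mm from the butt. Not to be disturbed.
- offcut_mid (a point): Dark timber offcut, 120 x 60 x 45 mm, lying beside the extractor; its centre. Not to be disturbed.

How it is judged (in metres and radians):
On the way, in this order (a step that is already met when the one before it is completed fails the run):
1. both wing knobs are turned to their end stops while the cover is still down and the release is untouched (value of joint each of knob_left, knob_right above 1.38 rad and value of joint release below 0.004 m and value of joint cover below 0.012 rad), for 0.1 s.
2. the cover is tugged up with the release still untouched (value of joint cover above 0.014 rad and value of joint release below 0.004 m and contact force between the fingers and cover above 1 N), for 0.1 s.
3. the cover is swung half-way up (value of joint cover above 0.74 rad), for 0.1 s.
At the end, for the whole second after the job is handed in: The cover is held still in the fingers at 0.74 rad (42 degrees) or more, both knobs are still undone (1.3 rad or more), and the three things around the extractor have moved less than 30 mm (value of joint cover above 0.74 rad and contact force between the fingers and cover above 1 N and value of joint each of knob_left, knob_right above 1.3 rad and linear speed of cover below 0.03 m/s and angular speed of cover below 0.1 rad/s); the arm keeps its last pose, push and grip.
It fails at once if the carver, gouge or offcut was moved by more than 30 mm (distance of any of carver_mid, gouge_mid, offcut_mid from where it was at the start of the episode above 0.03 m).
It also fails if it takes over 67 s, if anything falls off the work surface, if the arm or the gripper's body presses on something with over 40 N, if the wrist force passes 120 N, or if a joint passes its speed limit or range.

## Robot

A 6-joint arm with a two-finger parallel gripper is mounted at the origin on the work surface. World frame = base frame: x ahead of the robot, y to its left, z up, the work surface at z = 0. Lengths are in mm, angles in rad, forces in N, time in s.
With the tool pointing down it reaches from about 350 to 725 mm from the base axis. Payload 4.3 kg.
Tool frame: the origin (TCP) lies at the centre of the arm's flange, where the gripper is bolted on; the fingertips stand 173 mm ahead of it and the grasp point (between the pads) lies grip_depth ahead of it (grip_depth is the distance from the TCP to the grasp point, in mm); z points along the fingers, y is the line along which they close (so a half turn about z gives the same grasp; the last joint's range is limited). The gripper opens to 85 mm and grips with 20 to 120 N. Pads are 22 mm wide; open, the fingers measure 114 mm over their backs; the gripper's body (76 mm by 85 mm) begins 54 mm behind the grasp point. The pads swing forward as they close: fully open they stand 13 mm farther back than shut.
Start: joints at [-1.396, 0.377, 0.081, 1.274, 0, 1.46], TCP at [161.562, -551.856, 404.729] pointing down, gripper open.
Joint ranges: [-2.72, 2.72], [-0.84, 1.66], [-1.02, 1.22], [-1.77, 2.12], [-1.37, 1.28], [-3.14, 3.14]. Speed limits (rad/s): [2.57, 2.57, 3.14, 3.14, 3.14, 3.14].

## Interface

Orientations are given as a unit quaternion [w, x, y, z].
In Python, from plant import * gives the robot as it stands.
- The arm moves only by the shell command python3 -m pendant 'ROWS' [OPENING]. ROWS is JSON, a list of rows, each a list of 2 entries, a list of its own where there are three numbers: the shift along the world's x, y, z in m, then the turn about the world's z in rad. In form: [[[dx, dy, dz], spin], ...]. A call has 1 to 20 rows; each row is the pose to reach, as a shift and turn from the pose commanded when the call began; what a row does not reach only later rows make up. A row lasts 1/8 s, in which the tool goes at most 62.5 mm and 10.7 degrees, less where a joint would pass 70% of its speed; a pose out of reach is approached as far as the arm can. A call with a gripper value outside its range is refused whole. OPENING is the opening, from 0 (shut) to 1 (fully open), set as the call begins (- or left out, the last holds). The fingers move at their own pace and stop on an object; the grip force is fixed at half the most. Time passes only in rows, so rows that repeat a pose let the fingers close. It gives the time, the measured TCP pose, the force, the opening and the grip force at its end, in the units of the state.
- sense(): the state, without advancing time (a new reading comes with each control period).
- read_camera(name): name is "side" or "top" or "wrist"; returns (picture, depth): 384x512x3 uint8, red, green, blue; 384x512 float32, mm along the optical axis (not along the pixel's ray), 0 where there is no reading.
- camera_model(name): a dict with "fx", "fy", "cx", "cy" (pixels), "R" (3x3) and "t" (3): a world point X has camera coordinates R X + t. Camera axes: x right, y down, z forward; pixel columns grow to the right and rows downward; lengths in mm; the calibration is good to about 2 mm. A picture is of the moment at which its call begins: read the wrist's pose just before it. camera_model takes no time and is no camera call; for the wrist camera it gives the pose at the moment of the call.
- hand_in(): hands the job in; it is judged then, once.
The state is a dict: "clock": time; "joint_positions": joint angles; "qd": joint speeds; "effort": joint torques, N m; "tool_pos": TCP position; "eef_rot": TCP orientation; "contact_force": force on the tool from outside, world axes, zero at the start; "torque": the same for the moment, N m; "finger_gap": finger opening in mm; "finger_force": force on a finger pad.
Only numpy, scipy, OpenCV 4.12 (cv2) and the standard library are available. Lean on these libraries where they do the work, as an engineer would, in place of code of your own. Each camera call takes 0.05 s, during which the arm holds its last target. There are 200 camera calls.

## Working session

There is one attempt and no reset: what is moved stays moved. The work goes in short steps, Python scripts to look and compute and a shell command to move; the robot and the scene stay as the last step left them, time stands still between calls to the robot, and variables do not carry over. Pictures are saved under pics/ and viewed, at most 10 in all, crops included, and the job is handed in when it is done.

```bash
mkdir -p pics; python3 - <<'E'
from plant import *
import cv2,numpy as np
s=sense();print(s)
for n in("top","side"):
    p,d=read_camera(n);np.savez(f"{n}0.npz",p=p,d=d,**camera_model(n))
    cv2.imwrite(f"pics/{n}0.png",p[:,:,::-1])
    print(n,camera_model(n))
E
```

```text
{'clock': 0.0, 'joint_positions': array([-1.39632285e+00,  3.78026838e-01,  7.96010881e-02,  1.27436742e+00,
        1.23430340e-05,  1.46051157e+00]), 'qd': array([ 5.42450025e-05, -2.10145763e-04, -8.43890152e-04, -1.09492517e-03,
       -3.89338896e-04, -3.28548769e-05]), 'effort': array([ 2.35072712e-04, -4.63606060e+01,  2.69874662e+01,  2.08023802e-02,
        1.71269212e-04,  1.53043210e-06]), 'tool_pos': array([ 161.49404601, -551.53386721,  403.77157745]), 'eef_rot': array([-9.98104607e-04,  9.89880712e-01,  1.41898480e-01, -2.58698370e-05]), 'contact_force': array([-0.9443756 ,  0.05965065, -0.60097819]), 'torque': array([-0.01915542, -0.03615621, -0.03519272]), 'finger_force': 0.0, 'finger_gap': 85.17054937068995}
top {'fx': 463.16634929426306, 'fy': 463.16634929426306, 'cx': 260.85829200472085, 'cy': 194.8760813577715, 'R': array([[-0.01486133, -0.99959125, -0.02442275],
       [-0.98372708,  0.01899069, -0.17866276],
       [ 0.17905353,  0.02137016, -0.98360721]]), 't': array([  64.97988352,  623.29295208, 1197.34055926])}
side {'fx': 424.91196225112225, 'fy': 424.91196225112225, 'cx': 263.96822177409405, 'cy': 195.2027506920207, 'R': array([[-0.96827969, -0.24870604,  0.02407781],
       [-0.1664955 ,  0.57034017, -0.80435772],
       [ 0.18631608, -0.78285209, -0.59365724]]), 't': array([ 586.34523467,  193.01320421, 1051.86855292])}
```

View pics/top0.png

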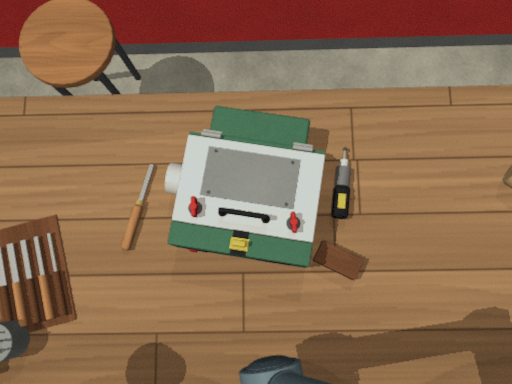

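View pics/side0.png

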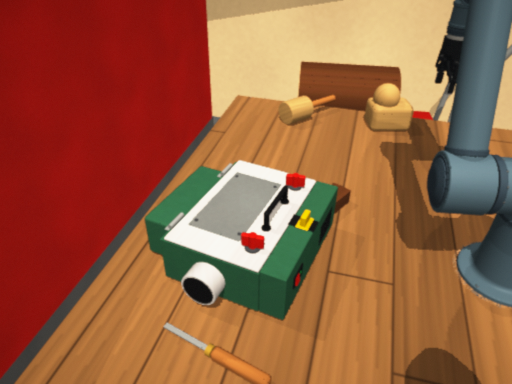

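Top view: left knob at (195,207), right knob (294,222), handle (243,215), release (240,243). The extractor is slightly yawed, with the gouge to its left and the carver and offcut to its right.

```bash
cat > h.py <<'E'
import cv2,numpy as np
def ray(c,u,v,z):
    R,t=np.array(c["R"]),np.array(c["t"]); o=-R.T@t
    d=R.T@np.array([(u-c["cx"])/c["fx"],(v-c["cy"])/c["fy"],1.]); return o+d*(z-o[2])/d[2]
def pts(c,d,m):
    v,u=np.nonzero(m&(d>0)); z=d[v,u]
    P=np.c_[(u-c["cx"])/c["fx"]*z,(v-c["cy"])/c["fy"]*z,z]
    return (P-np.array(c["t"]))@np.array(c["R"])
def masks(p):
    h=cv2.cvtColor(p,cv2.COLOR_RGB2HSV).astype(int);H,S,V=h[...,0],h[...,1],h[...,2]
    return dict(red=((H<6)|(H>174))&(S>170)&(V>90),yel=(H>22)&(H<34)&(S>150)&(V>120),blk=V<45,grn=(H>60)&(H<90)&(S>100))
E
python3 - <<'E'
from h import *
f=np.load("top0.npz");c={k:f[k] for k in f if k not in"pd"};p,d=f["p"],f["d"]
M=masks(p)
def box(m,u0,u1,v0,v1):
    o=np.zeros_like(m);o[v0:v1,u0:u1]=m[v0:v1,u0:u1];return o
for n,m in dict(L=box(M["red"],180,210,190,222),R=box(M["red"],280,310,205,240),Y=box(M["yel"],225,255,230,256),H=box(M["blk"],215,275,203,226)).items():
    P=pts(c,d,m); q=P[P[:,2]>np.percentile(P[:,2],60)]
    v,u=np.nonzero(m);print(n,len(P),u.mean(),v.mean(),"top",q.mean(0).round(1),"ray",ray(c,u.mean(),v.mean(),138+{"L":22,"R":22,"Y":25,"H":40}[n]).round(1))
f=np.load("side0.npz");c={k:f[k] for k in f if k not in"pd"};p,d=f["p"],f["d"];M=masks(p)
for n,m in dict(L=box(M["red"],235,270,225,255),R=box(M["red"],280,310,168,192),Y=box(M["yel"],290,320,205,235)).items():
    P=pts(c,d,m);v,u=np.nonzero(m);print("side",n,len(P),P.mean(0).round(1),"ray",ray(c,u.mean(),v.mean(),138+{"L":22,"R":22,"Y":22}[n]).round(1),P[:,2].max())
E
```

```text
L 95 193.3684210526316 206.30526315789473 top [578.8 218.9 175.6] ray [580.  219.9 160. ]
R 96 293.46875 222.11458333333334 top [536.5 -25.4 176.3] ray [536.2 -26.8 160. ]
Y 162 239.30674846625766 243.74846625766872 top [487.7 109.5 161.9] ray [485.3 106.2 163. ]
H 223 243.9596412556054 213.82959641255604 top [557.4  93.3 186. ] ray [556.3  93.4 178. ]
side L 297 [576.8 226.3 164.5] ray [578.1 221.6 160. ] 178.68264351268763
side R 221 [534.  -23.1 161.4] ray [534.3 -25.  160. ] 177.79139140823227
side Y 239 [484.4 115.7 150.4] ray [483.2 127.4 160. ] 169.98622080513329
```

```bash
python3 -m pendant '[[[0.05,0.07,0.01],0.3],[[0.1,0.14,0.01],0.5],[[0.14,0.19,0.01],0.7],[[0.17,0.24,0.01],0.9],[[0.2,0.28,0.01],1.1],[[0.23,0.32,0.01],1.25],[[0.26,0.36,0.01],1.45],[[0.28,0.4,0.01],1.65],[[0.31,0.43,0.01],1.8],[[0.33,0.46,0.01],2.0],[[0.35,0.49,0.01],2.2],[[0.36,0.51,0.01],2.4],[[0.374,0.526,0.01],2.55],[[0.374,0.526,0.01],2.68],[[0.374,0.526,0.01],2.68],[[0.374,0.526,0.01],2.68],[[0.374,0.526,0.01],2.68]]' 0.5
python3 - <<'E'
import plant
from plant import *
import cv2,numpy as np
print([n for n in dir(plant) if 'grip' in n.lower()],getattr(plant,'grip_depth',None))
s=sense();print({k:np.round(s[k],3) for k in("clock","joint_positions","tool_pos","eef_rot","finger_gap")})
c=camera_model("wrist");p,d=read_camera("wrist");np.savez("w1.npz",p=p,d=d,**c);cv2.imwrite("pics/w1.png",p[:,:,::-1])
E
```

```text
clock: 2.22
tool_pos: [535.4, -25.9, 414.5]
eef_rot: [-0.0, 0.089, 0.996, 0.0]
contact_force: [0.7, 0.3, -0.8]
finger_gap: 42.8
finger_force: 0.0
['grip_depth'] 154.70000000000002
{'clock': np.float64(2.225), 'joint_positions': array([-0.167,  0.295, -0.011,  1.265,  0.   ,  0.011]), 'tool_pos': array([535.448, -25.875, 414.455]), 'eef_rot': array([-0.   ,  0.089,  0.996,  0.   ]), 'finger_gap': np.float64(42.781)}
```

View pics/w1.png

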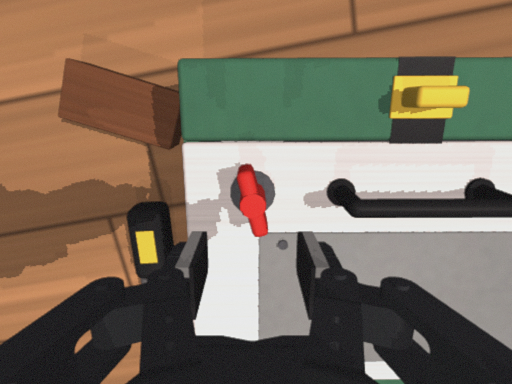

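The wrist view shows the right knob wing from (247,172) to (260,232), with its washer near (253,190). The cover edges lie parallel to the image, so the spin is close. I'll measure it.

```bash
python3 - <<'E'
from h import *
f=np.load("w1.npz");c={k:f[k] for k in f if k not in"pd"};p,d=f["p"],f["d"];M=masks(p)
P=pts(c,d,M["red"]);P=P[P[:,2]>166]
for z in(168,172):
    q=P[P[:,2]>z][:,:2].astype(np.float32)
    (cx,cy),(w,h),a=cv2.minAreaRect(q)
    m=q.mean(0);u=np.linalg.svd(q-m,full_matrices=False)[2][0];print(z,len(q),m,(cx,cy),(w,h),a,"axis",np.arctan2(u[1],u[0]))
print(P[:,2].max())
Y=pts(c,d,M["yel"]);t=Y[(Y[:,2]>162)&(Y[:,0]<520)];print("Y",len(t),t.mean(0),t.min(0),t.max(0),cv2.minAreaRect(t[:,:2].astype(np.float32)))
W=pts(c,d,M["grn"]);W=W[abs(W[:,2]-138)<6];print("ledge",cv2.minAreaRect(W[:,:2].astype(np.float32)),W[:,2].mean())
m=M["blk"].copy();m[:,:320]=0;m[250:]=0
B=pts(c,d,m);B=B[(B[:,2]>174)];q=B[:,:2];mm=q.mean(0);u=np.linalg.svd(q-mm,full_matrices=False)[2][0];print("bar",len(B),mm,np.arctan2(u[1],u[0]),B[:,2].max(),q.min(0),q.max(0))
E
```

```text
168 1221 [532.78314  -25.271626] (534.3245849609375, -25.35854721069336) (17.584930419921875, 48.148162841796875) 85.1913070678711 axis 0.085481614
172 1148 [533.32306  -25.441433] (534.6143188476562, -25.382923126220703) (17.584930419921875, 47.56660842895508) 85.1913070678711 axis 0.08959813
177.66273204901657
Y 787 [485.91248895 110.23653829 167.0039707 ] [477.02072862  95.01853833 163.56674981] [495.03349652 126.64720493 169.08559268] ((486.5967712402344, 110.49523162841797), (31.642738342285156, 12.44373893737793), 77.1854248046875)
ledge ((479.2196350097656, 57.26903533935547), (243.01300048828125, 58.201316833496094), 80.03387451171875) 136.67976189512282
bar 2192 [552.96698382  86.98713398] -1.7487940245291314 258.57169274797343 [532.50772453   5.24093312] [568.76024444 149.50567896]
```

```bash
python3 -m pendant '[[[-0.001,0,-0.03],0.15],[[-0.001,0,-0.06],0.26],[[-0.001,0,-0.08],0.26],[[-0.001,0,-0.094],0.26],[[-0.001,0,-0.094],0.26],[[-0.001,0,-0.094],0.26]]'
python3 -m pendant '[[[0,0,0],0],[[0,0,0],0],[[0,0,0],0],[[0,0,0],0],[[0,0,0],0],[[0,0,0],0]]' 0
```

```text
clock: 3.02
tool_pos: [535.0, -25.9, 321.6]
eef_rot: [0.001, -0.042, 0.999, -0.0]
contact_force: [0.1, 0.6, -0.1]
finger_gap: 42.5
finger_force: 0.0
clock: 3.78
tool_pos: [534.9, -25.8, 321.6]
eef_rot: [0.001, -0.042, 0.999, 0.0]
contact_force: [-0.4, 0.8, 5.8]
finger_gap: 11.1
finger_force: 58.7
```

```bash
python3 -m pendant '[[[0,0,0],0.12],[[0,0,0],0.25],[[0,0,0],0.38],[[0,0,0],0.51],[[0,0,0],0.64],[[0,0,0],0.77],[[0,0,0],0.9],[[0,0,0],1.0],[[0,0,0],1.1],[[0,0,0],1.18],[[0,0,0],1.24],[[0,0,0],1.28],[[0,0,0],1.3],[[0,0,0],1.3]]'
python3 -c "
from plant import *
s=sense();print(s['torque'],s['contact_force'],s['joint_positions'])"
```

```text
clock: 5.52
tool_pos: [535.6, -26.5, 321.7]
eef_rot: [0.001, -0.637, 0.771, -0.002]
contact_force: [2.3, -2.8, 5.2]
finger_gap: 11.1
finger_force: 65.2
[-0.46816913 -0.56065842 -1.23703002] [ 2.27301438 -2.80290946  5.19221373] [-1.67506812e-01  3.36273797e-01 -1.97642261e-01  1.03344430e+00
 -9.63392911e-04 -1.54839244e+00]
```

```bash
python3 -m pendant '[[[0,0,0],0],[[0,0,0],0],[[0,0,0],0],[[0,0,0.05],0],[[0,0,0.09],0],[[0.01,0.05,0.093],-0.15],[[0.02,0.1,0.093],-0.3],[[0.03,0.15,0.093],-0.45],[[0.035,0.2,0.093],-0.6],[[0.044,0.23,0.093],-0.8],[[0.044,0.246,0.093],-1.0],[[0.044,0.246,0.093],-1.15],[[0.044,0.246,0.093],-1.3],[[0.044,0.246,0.093],-1.3],[[0.044,0.246,0.093],-1.3]]' 0.5
python3 - <<'E'
from plant import *
from h import *
s=sense();print({k:np.round(s[k],3) for k in("tool_pos","eef_rot","joint_positions")})
c=camera_model("wrist");p,d=read_camera("wrist");cv2.imwrite("pics/w2.png",p[:,:,::-1]);M=masks(p)
def fit(P):
    q=P[:,:2].astype(np.float32);m=q.mean(0);u=np.linalg.svd(q-m,full_matrices=False)[2][0];return len(q),m,cv2.minAreaRect(q),np.arctan2(u[1],u[0])
P=pts(c,d,M["red"]);P=P[P[:,2]>168]
L=P[P[:,1]>130];R=P[P[:,1]<60]
print("L",fit(L));
if len(R)>20:print("R",fit(R))
E
```

```text
clock: 7.4
tool_pos: [578.4, 220.2, 413.4]
eef_rot: [-0.0, -0.043, 0.999, 0.0]
contact_force: [-0.2, -0.7, 0.6]
finger_gap: 42.6
finger_force: 0.0
{'tool_pos': array([578.416, 220.16 , 413.447]), 'eef_rot': array([-0.   , -0.043,  0.999,  0.   ]), 'joint_positions': array([0.261, 0.471, 0.246, 1.347, 0.   , 0.176])}
L (1220, array([575.8093 , 220.47452], dtype=float32), ((577.7737426757812, 220.45639038085938), (48.17264938354492, 17.86748504638672), 10.916213989257812), np.float32(0.02105633))
```

View pics/w2.png

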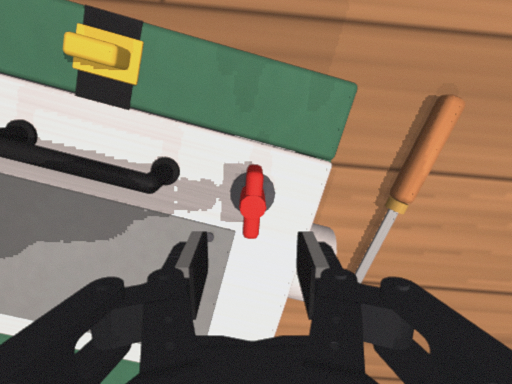

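The left knob wing, (254,168)–(251,235), is centred and nearly in line with the tool. Now grip it.

```bash
python3 -m pendant '[[[-0.001,0,-0.03],-0.03],[[-0.001,0,-0.06],-0.03],[[-0.001,0,-0.08],-0.03],[[-0.001,0,-0.093],-0.03],[[-0.001,0,-0.093],-0.03],[[-0.001,0,-0.093],-0.03]]'
python3 -m pendant '[[[0,0,0],0],[[0,0,0],0],[[0,0,0],0],[[0,0,0],0],[[0,0,0],0],[[0,0,0],0.0],[[0,0,0],0.12],[[0,0,0],0.25],[[0,0,0],0.38],[[0,0,0],0.51],[[0,0,0],0.64],[[0,0,0],0.77],[[0,0,0],0.9],[[0,0,0],1.0],[[0,0,0],1.1],[[0,0,0],1.18],[[0,0,0],1.25],[[0,0,0],1.3],[[0,0,0],1.33],[[0,0,0],1.33]]' 0
python3 -c "
from plant import *
s=sense();print(s['torque'],s['contact_force'],s['joint_positions'])"
```

```text
clock: 8.2
tool_pos: [577.9, 220.2, 321.7]
eef_rot: [0.001, -0.027, 1.0, 0.0]
contact_force: [-0.0, 0.2, -0.7]
finger_gap: 42.6
finger_force: 0.0
clock: 10.7
tool_pos: [578.7, 219.4, 321.8]
eef_rot: [0.001, -0.637, 0.771, -0.002]
contact_force: [3.0, -3.4, 5.3]
finger_gap: 11.1
finger_force: 66.7
[-0.65204364 -0.51752471 -0.93569195] [ 2.98886439 -3.43280244  5.26823352] [ 0.26043658  0.49720985  0.05040397  1.12089768 -0.00242994 -1.11997989]
```

```bash
python3 -m pendant '[[[0,0,0],0],[[0,0,0],0],[[0,0,0],0],[[0,0,0.05],0],[[0,0,0.09],0.01],[[-0.008,-0.05,0.093],0.01],[[-0.016,-0.1,0.093],0.01],[[-0.0215,-0.1225,0.093],0.01],[[-0.0215,-0.1225,0.093],0.01],[[-0.0215,-0.1225,0.093],0.01]]' 0.5
python3 - <<'E'
from plant import *
from h import *
s=sense();print({k:np.round(s[k],3) for k in("tool_pos","eef_rot","joint_positions")})
c=camera_model("wrist");p,d=read_camera("wrist");cv2.imwrite("pics/w3.png",p[:,:,::-1]);M=masks(p)
np.savez("w3.npz",p=p,d=d,**c)
E
```

```text
clock: 11.95
tool_pos: [556.1, 98.3, 413.6]
eef_rot: [0.0, -0.642, 0.767, 0.0]
contact_force: [0.3, -0.0, -0.1]
finger_gap: 42.9
finger_force: 0.0
{'tool_pos': array([556.105,  98.256, 413.568]), 'eef_rot': array([ 0.   , -0.642,  0.767,  0.   ]), 'joint_positions': array([ 6.200e-02,  3.540e-01,  7.000e-02,  1.287e+00,  1.000e-03,
       -1.331e+00])}
```

View pics/w3.png

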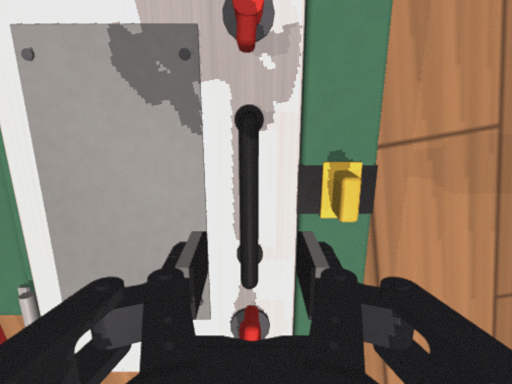

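The bar is centred between the fingers (column 249), and both wings now lie in line with it, so both knobs are undone. I'll grip the handle next.

```bash
python3 -m pendant '[[[0,0,-0.03],0],[[0,0,-0.06],0],[[0,0,-0.078],0],[[0,0,-0.078],0],[[0,0,-0.078],0]]'
python3 -m pendant '[[[0,0,0],0],[[0,0,0],0],[[0,0,0],0],[[0,0,0],0],[[0,0,0],0],[[0,0,0],0]]' 0
python3 -m pendant '[[[0,0,0.001],0],[[0,0,0.002],0],[[0.001,0,0.003],0],[[0.001,0,0.004],0],[[0.001,0,0.005],0],[[0.001,0,0.005],0],[[0.001,0,0.005],0]]'
```

```text
clock: 12.62
tool_pos: [556.5, 98.3, 336.5]
eef_rot: [0.0, -0.642, 0.767, -0.0]
contact_force: [-0.4, 0.3, 0.8]
finger_gap: 42.4
finger_force: 0.0
clock: 13.38
tool_pos: [557.3, 97.6, 337.0]
eef_rot: [0.002, -0.642, 0.767, -0.001]
contact_force: [5.9, -1.2, 2.6]
finger_gap: 11.0
finger_force: 58.5
clock: 14.25
tool_pos: [558.3, 97.5, 339.8]
eef_rot: [0.001, -0.641, 0.767, -0.001]
contact_force: [9.0, 1.2, -8.3]
finger_gap: 10.9
finger_force: 58.4
```

```bash
python3 -m pendant '[[[0,0,0.001],0],[[0,0,0.002],0],[[0,0,0.003],0],[[0.001,0,0.004],0],[[0.001,0,0.004],0],[[0.001,0,0.004],0]]'
```

```text
clock: 15.0
tool_pos: [559.3, 97.4, 343.5]
eef_rot: [0.0, -0.641, 0.767, -0.001]
contact_force: [10.8, -0.3, -9.8]
finger_gap: 10.8
finger_force: 58.4
```

```bash
python3 -m pendant '[[[0,0,0.001],0],[[0,0,0.002],0],[[0.001,0,0.003],0],[[0.001,0,0.004],0],[[0.001,0,0.005],0],[[0.001,0,0.005],0]]'
python3 - <<'E'
from plant import *
from h import *
p,d=read_camera("side");cv2.imwrite("pics/s2.png",cv2.resize(p[150:310,140:350],None,fx=3,fy=3)[:,:,::-1])
np.savez("s2.npz",p=p,d=d,**camera_model("side"))
a=masks(np.load("side0.npz")["p"])["red"];b=masks(p)["red"]
for n,(u0,u1,v0,v1) in dict(L=(235,270,220,255),R=(280,310,160,192)).items():
    for m in(a,b):
        v,u=np.nonzero(m[v0:v1,u0:u1]);print(n,u.mean()+u0,v.mean()+v0,v.min()+v0,len(u))
E
```

```text
clock: 15.75
tool_pos: [560.5, 97.2, 348.3]
eef_rot: [0.0, -0.641, 0.767, -0.001]
contact_force: [11.4, -1.0, -11.7]
finger_gap: 11.1
finger_force: 58.4
L 252.21476510067114 240.24496644295303 233 298
L 251.49545454545455 236.28636363636363 225 220
R 295.1801801801802 179.83333333333334 173 222
R 293.17241379310343 174.3448275862069 167 29
```

View pics/s2.png

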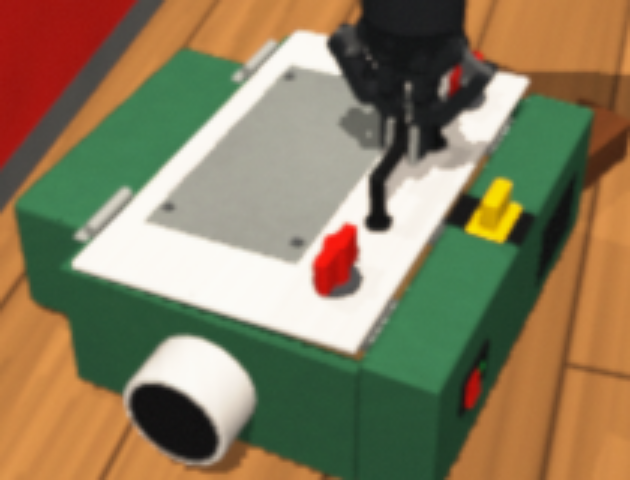

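The cover has clearly lifted: there's a gap along the front edge, and the handle rose about 11 mm without a hard stop. So the catch has not caught and the release can stay alone. I'll swing the cover up along its arc.

```bash
python3 -m pendant '[[[0.003,-0.0005,0.0085],0],[[0.006,-0.001,0.017],0],[[0.010,-0.0018,0.026],0],[[0.014,-0.0025,0.035],0],[[0.019,-0.0033,0.0437],0],[[0.024,-0.004,0.052],0],[[0.0297,-0.005,0.0602],0],[[0.0355,-0.006,0.068],0],[[0.0355,-0.006,0.068],0]]'
```

```text
clock: 16.92
tool_pos: [594.7, 91.4, 415.6]
eef_rot: [-0.002, -0.641, 0.767, 0.001]
contact_force: [4.8, -1.9, -11.7]
finger_gap: 10.7
finger_force: 58.7
```

```bash
python3 -m pendant '[[[0.0063,-0.0012,0.0075],0],[[0.013,-0.0025,0.0145],0],[[0.020,-0.0037,0.0213],0],[[0.0275,-0.005,0.028],0],[[0.035,-0.0065,0.0338],0],[[0.043,-0.008,0.0395],0],[[0.0513,-0.0092,0.0446],0],[[0.060,-0.0105,0.0495],0],[[0.066,-0.0118,0.0526],0],[[0.072,-0.013,0.0555],0],[[0.072,-0.013,0.0555],0],[[0.072,-0.013,0.0555],0],[[0.072,-0.013,0.0555],0]]'
python3 - <<'E'
from plant import *
from h import *
p,d=read_camera("side");cv2.imwrite("pics/s3.png",p[:,:,::-1])
print(sense()["qd"])
E
```

```text
clock: 18.55
tool_pos: [663.7, 79.1, 474.0]
eef_rot: [-0.002, -0.642, 0.767, 0.002]
contact_force: [-7.9, 1.1, 4.8]
finger_gap: 10.4
finger_force: 59.0
[ 0.00015084  0.00133593  0.00026539 -0.0008557   0.0024559   0.00035576]
```

View pics/s3.png

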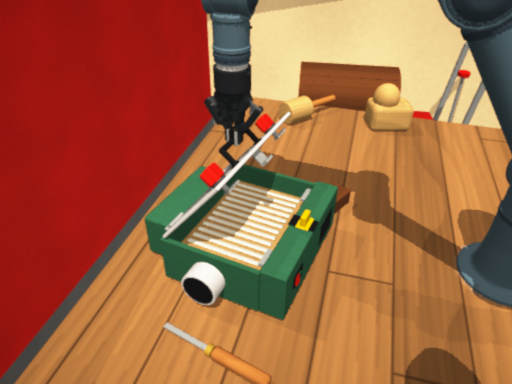

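The cover stands well past half-way, at about 0.9 rad by the handle's travel. It is held at the handle near (240,150), and the gouge and offcut are where they were.

```bash
python3 -c "
from plant import *
print(hand_in())"
```

```text
the job is handed in; nothing more can be done
None
```

I turned both knobs to their stops and tugged the cover. The catch had not caught, so I left the release alone, swung the cover up to about 0.9 rad and handed in with the gripper still holding it; no verdict came back.

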